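Log a sample to its dosing pump by pointing

TASK

Log a sample for the overhead camera: point at the blue cap in the tray of sample bottles, holding the fingertips straight above it and two to three centimetres clear, for two full seconds, then point in the same way at the orange lamp on its pump for two full seconds, then press the green button on the console all the way down and move clear. Do not touch any bottle or pump, do not bring the fingertips close above any other bottle cap or pump lamp, and do not press the red button. Nothing is to be picked up, and the beaker, the spanner and the rubber bung stay where they are.

Things in the scene. Friction and masses are not known exactly. Their poses are not given: they have to be found in the camera images.
- bottle_blue: loose white plastic sample bottle with a blue screw cap, 50 mm diameter, 120 mm tall with its cap, about 120 g, standing upright in the tray; origin at the centre of its underside, z up
- bottle_blue_cap (a point): centre of the top of the blue cap (36 mm diameter)
- bottle_red: loose white plastic sample bottle with a red screw cap, 50 mm diameter, 120 mm tall with its cap, about 120 g, standing upright in the tray; origin at the centre of its underside, z up
- bottle_red_cap (a point): centre of the top of the red cap (36 mm diameter)
- bottle_yellow: loose white plastic sample bottle with a yellow screw cap, 50 mm diameter, 120 mm tall with its cap, about 120 g, standing upright in the tray; origin at the centre of its underside, z up
- bottle_yellow_cap (a point): centre of the top of the yellow cap (36 mm diameter)
- bottle_black: loose white plastic sample bottle with a black screw cap, 50 mm diameter, 120 mm tall with its cap, about 120 g, standing upright in the tray; origin at the centre of its underside, z up
- bottle_black_cap (a point): centre of the top of the black cap (36 mm diameter)
- tray: fixed low grey tray, 90 x 340 x 18 mm, long side along its y, in which the four bottles stand about 80 mm apart in a row, in any order; origin at the centre of its underside
- pump_orange: fixed cream dosing pump whose status lamp on top is orange; housing 170 x 100 mm, top 120 mm above the table, black round pump head on its front towards the robot (-x, reaching 117 mm from the origin); origin at the centre of its underside. The three pumps stand in a row at the back in any order
- pump_orange_lamp (a point): centre of the top of the orange lamp (32 mm diameter, its top 20 mm above the pump's housing, 140 mm above the table)
- pump_green: fixed cream dosing pump whose status lamp on top is green; housing 170 x 100 mm, top 120 mm above the table, black round pump head on its front towards the robot (-x, reaching 117 mm from the origin); origin at the centre of its underside. The three pumps stand in a row at the back in any order
- pump_green_lamp (a point): centre of the top of the green lamp (32 mm diameter, its top 20 mm above the pump's housing, 140 mm above the table)
- pump_white: fixed cream dosing pump whose status lamp on top is white; housing 170 x 100 mm, top 120 mm above the table, black round pump head on its front towards the robot (-x, reaching 117 mm from the origin); origin at the centre of its underside. The three pumps stand in a row at the back in any order
- pump_white_lamp (a point): centre of the top of the white lamp (32 mm diameter, its top 20 mm above the pump's housing, 140 mm above the table)
- console: fixed grey box, 110 (x) x 130 (y) x 45 mm high, with two round push buttons on its top: green at its own +y side, red at its own -y side, 64 mm apart; it stands to the left or to the right of the tray; origin at the centre of its underside
- confirm_top (a point): centre of the top of the green button (28 mm diameter), moving down with it
- confirm (a joint): travel of the green spring button in m: 0 up, 0.006 fully down; fully down takes 5 N straight down, and it springs back
- cancel_top (a point): centre of the top of the red button (28 mm diameter), moving down with it
- cancel (a joint): travel of the red spring button in m: 0 up, 0.006 fully down; fully down takes 5 N straight down, and it springs back
- beaker: loose clear glass beaker, 84 mm diameter at the rim, 110 mm tall, 250 g, on the other side of the tray from the console; origin at the centre of its underside
- spanner: loose steel spanner, 150 mm long, about 10 mm thick, lying on the table to the left or the right of the pumps; origin near its middle
- bung: loose grey-green rubber bung, 44 mm diameter at the top, 30 mm tall, on the other side of the pumps from the spanner; origin at the centre of its underside
Mind the look-alikes: they are no part of the job. What is shaped like the beaker but yellow is not meant. What is shaped like the console but turquoise is not meant.

How it is judged:
By the outcome, as a careful person would: the job done as asked, in the order asked, and still so for the second after the job is handed in, with the robot touching nothing.
It also fails if it takes over 56 s, if anything falls off the work surface, if the arm or the gripper's body presses on something with over 40 N, if the wrist force passes 120 N, or if a joint passes its speed limit or range.

ROBOT

A 7-joint arm with a two-finger parallel gripper is mounted at the origin on the work surface. World frame = base frame: x ahead of the robot, y to its left, z up, the work surface at z = 0. Lengths are in m, angles in rad, forces in N, time in s.
With the tool pointing down it reaches from about 0.425 to 0.875 m from the base axis. Payload 4.7 kg.
Tool frame: the origin (TCP) lies at the very end of the fingers, on their centre line; the grasp point (between the pads) lies 19 mm behind it; z points along the fingers, y is the direction in which the jaws open and shut (so a half turn about z gives the same grasp; the last joint's range is limited). The gripper opens to 87 mm and grips with 3 to 60 N. Pads are 19 mm wide; open, the fingers measure 117 mm over their backs; the gripper's body (75 mm by 190 mm) begins 51 mm behind the grasp point.
Start: joints at [1.274, 0.321, -0.07, 1.45, 0.023, 1.371, -0.057], TCP at [0.199, -0.619, 0.223] pointing down, gripper open.
Joint ranges: [-2.86, 2.86], [-0.3, 2.09], [-1.38, 1.24], [0.06, 2.45], [-1.56, 4.7], [0.09, 2.05], [-2.69, 2.69]. Speed limits (rad/s): [2.57, 2.57, 3.14, 3.14, 3.14, 3.14, 3.14].

INTERFACE

Orientations are given as a rotation vector (axis times angle).
In Python, from bench import ctrl, get_image, camera_info gives the robot as it stands.
- The arm moves only by the tool carry_out, never from a script. Its argument "commands" is a list of rows, each an object of numbers: "tx", "ty", "tz": the shift along the tool's x, y, z in m; "rx", "ry", "rz": the turn, a rotation vector about the tool's x, y, z in rad; "jaw": the opening, from 0 (shut) to 1 (fully open). In form: [{"tx": .., "ty": .., "tz": .., "rx": .., "ry": .., "rz": .., "jaw": ..}, ...]. A call has 1 to 12 rows; each row is the pose to reach, as a shift and turn from the pose commanded when the call began, along the tool's axes at that moment; what a row does not reach only later rows make up. A row lasts 1/8 s, in which the tool goes at most 62.5 mm and 10.7 degrees, less where a joint would pass 70% of its speed; a pose out of reach is approached as far as the arm can. A call with a gripper value outside its range is refused whole. The fingers move at their own pace and stop on an object; "grip_force" is the grip in N (left out, the last holds). Time passes only in rows, so rows that repeat a pose let the fingers close. It gives the time, the measured TCP pose, the force and the opening at its end, in the units of the state.
- ctrl.get_state(): the state, without advancing time (a new reading comes with each control period).
- get_image(name): name is "scene" or "top" or "wrist"; returns the picture (400x640x3 uint8, red, green, blue); there is no depth.
- camera_info(name): a dict with "intrinsics" (3x3 intrinsics, pixels), "R" (3x3) and "t" (3): a world point X has camera coordinates R X + t. Camera axes: x right, y down, z forward; pixel columns grow to the right and rows downward; lengths in m; the calibration is good to about 2 mm. A picture is of the moment at which its call begins: read the wrist's pose just before it. camera_info takes no time and is no camera call; for the wrist camera it gives the pose at the moment of the call.
- ctrl.close_job(): hands the job in, once; it reports no verdict.
The state is a dict: "time": time; "joint_positions": joint angles; "qd": joint speeds; "joint_torque": joint torques, N m; "position": TCP position; "tool_rot": TCP orientation; "ft_force": force on the tool from outside, world axes, zero at the start; "torque": the same for the moment, N m; "grip_width": opening from 0.0 (shut) to 1.0 (fully open).
Only numpy, scipy, OpenCV 4.12 (cv2) and the standard library are available. Lean on these libraries where they do the work, as an engineer would, in place of code of your own. Each camera call takes 0.05 s, during which the arm holds its last target.

## Working session

There is one attempt and no reset: what is moved stays moved. The work goes in short steps, Python scripts to look and compute and a tool call to move; the robot and the scene stay as the last step left them, time stands still between calls to the robot, and variables do not carry over. Pictures are saved under pics/ and viewed, and the job is handed in when it is done.

Besides the shell and the picture viewer there is one more tool, called after "Request:" by a JSON object that holds its "method" and its "body", one argument or row to a line. carry_out: Moves the arm, as the interface text tells. Its arguments: {"type":"object","properties":{"commands":{"type":"array"},"grip_force":{"type":"number"}},"required":["commands"]}

```bash
mkdir -p pics; ls; python3 - <<'E'
from bench import ctrl,get_image,camera_info
import cv2,numpy as np
s=ctrl.get_state();print({k:np.round(v,3).tolist() for k,v in s.items()})
for n in("scene","top"):
    c=camera_info(n);print(n,np.round(c["intrinsics"],1).tolist(),np.round(c["R"],3).tolist(),np.round(c["t"],3).tolist())
    cv2.imwrite(f"pics/{n}0.png",get_image(n)[:,:,::-1])
E
```

```text
pics
{'time': 0.0, 'joint_positions': [1.274, 0.322, -0.07, 1.452, 0.023, 1.371, -0.057], 'qd': [-0.0, 0.001, 0.001, 0.001, 0.0, 0.002, 0.002], 'joint_torque': [0.001, -49.129, -0.403, -31.253, -0.064, 0.044, 0.0], 'position': [0.199, -0.618, 0.221], 'tool_rot': [-3.102, -0.486, 0.001], 'ft_force': [-0.477, -0.035, -0.039], 'torque': [-0.016, -0.0, 0.019], 'grip_width': 0.999}
scene [[490.2, 0.0, 324.1], [0.0, 490.2, 194.3], [0.0, 0.0, 1.0]] [[-0.548, 0.836, -0.013], [0.677, 0.434, -0.595], [-0.492, -0.334, -0.804]] [0.242, -0.303, 1.61]
top [[468.7, 0.0, 324.8], [0.0, 468.7, 200.2], [0.0, 0.0, 1.0]] [[-0.026, -1.0, 0.004], [-0.977, 0.025, -0.214], [0.213, -0.01, -0.977]] [0.064, 0.514, 1.471]
```

View pics/scene0.png

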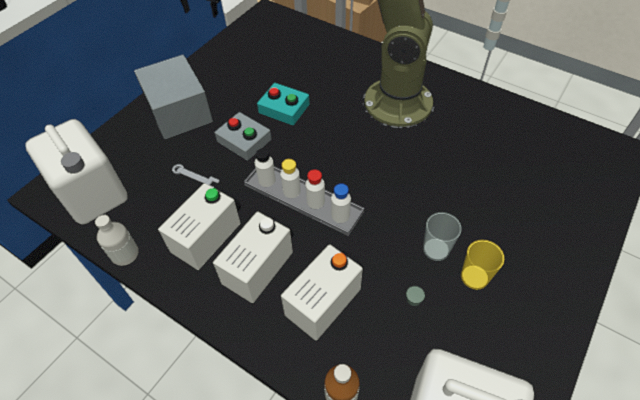

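View pics/top0.png

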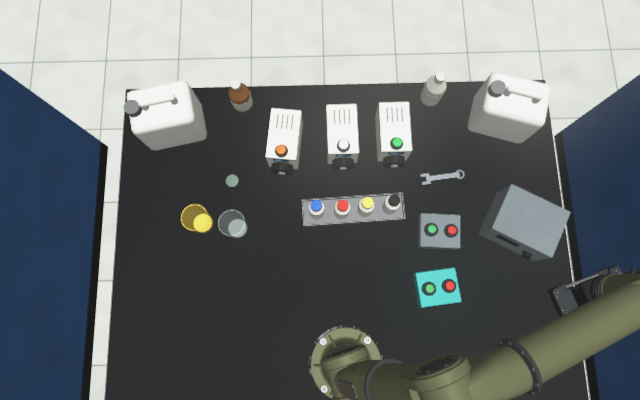

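The top view shows these candidates:
- **Caps:** blue (316,206), red (343,206), yellow (367,204), black (394,202).
- **Lamps:** orange (281,150), white (343,145), green (397,143).
- **Green buttons:** grey console (432,229) and turquoise decoy (429,289). The grey console's red button is at (452,230).

My choices are blue (316,206), orange (281,150) and the grey console's green button (432,229). I'll check them in close crops.

```bash
python3 - <<'E'
import cv2,numpy as np
t=cv2.imread("pics/top0.png");s=cv2.imread("pics/scene0.png")
cv2.imwrite("pics/ct.png",cv2.resize(t[130:250,260:470][:, :],None,fx=3.8,fy=3.8,interpolation=cv2.INTER_CUBIC))
cv2.imwrite("pics/cs.png",cv2.resize(s[100:280,210:370],None,fx=3.3,fy=3.3,interpolation=cv2.INTER_CUBIC))
E
```

```text
(no output)
```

View pics/ct.png

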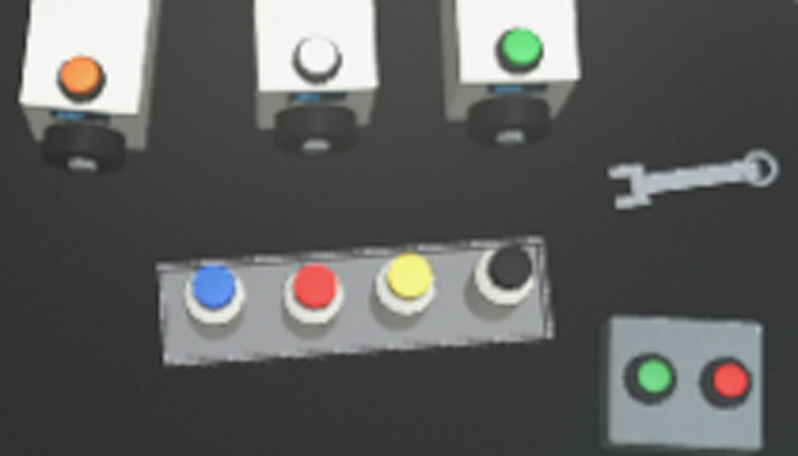

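View pics/cs.png

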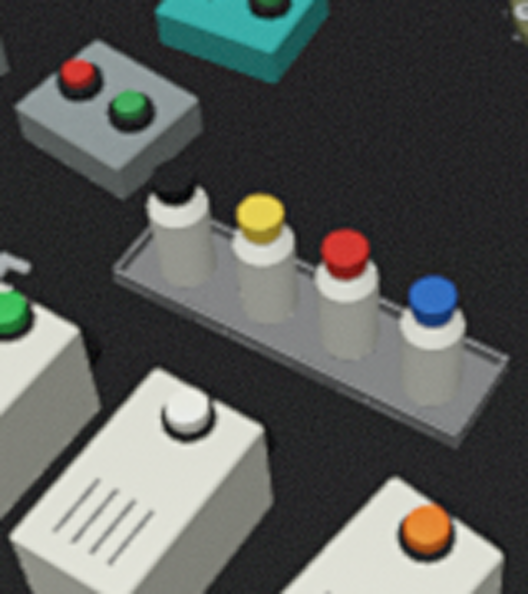

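```bash
cat > h.py <<'E'
import numpy as np
from bench import camera_info
def ray(n,p):
    c=camera_info(n);K,R,t=map(np.array,(c["intrinsics"],c["R"],c["t"]))
    d=R.T@np.linalg.inv(K)@[p[0],p[1],1];return -R.T@t,d/np.linalg.norm(d)
def atz(n,p,z):
    o,d=ray(n,p);return o+d*(z-o[2])/d[2]
def tri(obs):
    A=np.zeros((3,3));b=np.zeros(3)
    for n,p in obs:
        o,d=ray(n,p);M=np.eye(3)-np.outer(d,d);A+=M;b+=M@o
    return np.linalg.solve(A,b)
E
python3 - <<'E'
from h import *
T=lambda x,y:(260+(x+.5)/3.8-.5,130+(y+.5)/3.8-.5)
S=lambda x,y:(210+(x+.5)/3.3-.5,100+(y+.5)/3.3-.5)
D=dict(blue=((214,286),(434,294),.123),red=((316,286),(346,248),.123),yellow=((410,275),(261,214),.123),black=((511,266),None,.123),orange=((81,75),(428,526),.14),white=((318,56),(188,410),.14),green=((521,47),None,.14),gbtn=((655,376),(131,104),.06),rbtn=((731,380),(78,73),.06))
for k,(a,b,z) in D.items():
    print(k,atz("top",T(*a),z).round(4),b and atz("scene",S(*b),z).round(4),b and tri([("top",T(*a)),("scene",S(*b))]).round(4))
for k,p in dict(c1=(611,318),c2=(762,322),c3=(760,449),c4=(607,445)).items(): print(k,atz("top",T(*p),.045).round(4))
import numpy as np
from bench import ctrl
from scipy.spatial.transform import Rotation as Ro
print(Ro.from_rotvec(ctrl.get_state()["tool_rot"]).as_matrix().round(4).tolist(),np.array(ctrl.get_state()["position"]).round(4))
E
```

```text
blue [0.4862 0.0789 0.123 ] [0.4831 0.0806 0.123 ] [0.4851 0.0801 0.1252]
red [ 0.4841 -0.0044  0.123 ] [ 0.482  -0.0018  0.123 ] [ 0.4831 -0.0029  0.1239]
yellow [ 0.4913 -0.0815  0.123 ] [ 0.4898 -0.0787  0.123 ] [ 0.4905 -0.0801  0.1233]
black [ 0.4967 -0.1646  0.123 ] None None
orange [0.6637 0.1848 0.14  ] [0.6651 0.1894 0.14  ] [0.6641 0.1867 0.1364]
white [ 0.6754 -0.0119  0.14  ] [ 0.6787 -0.0063  0.14  ] [ 0.6765 -0.0108  0.1341]
green [ 0.6791 -0.1809  0.14  ] None None
gbtn [ 0.4124 -0.2908  0.06  ] [ 0.4074 -0.2874  0.06  ] [ 0.4105 -0.2876  0.0634]
rbtn [ 0.4073 -0.3547  0.06  ] [ 0.4029 -0.3528  0.06  ] [ 0.4058 -0.352   0.0636]
c1 [ 0.4658 -0.2603  0.045 ]
c2 [ 0.459  -0.3897  0.045 ]
c3 [ 0.3501 -0.3785  0.045 ]
c4 [ 0.3568 -0.2493  0.045 ]
[[0.9521, 0.3059, -0.0006], [0.3059, -0.9521, 0.0016], [-0.0001, -0.0017, -1.0]] [ 0.1986 -0.6184  0.2216]
```

Request:
{"method": "carry_out", "body": {
  "commands": [
    {"tx":0,"ty":0,"tz":-0.06,"jaw":0},
    {"tx":0.302,"ty":-0.185,"tz":-0.1,"jaw":0},
    {"tx":0.302,"ty":-0.185,"tz":-0.1,"jaw":0},
    {"tx":0.302,"ty":-0.185,"tz":-0.1,"jaw":0},
    {"tx":0.302,"ty":-0.185,"tz":-0.1,"jaw":0},
    {"tx":0.302,"ty":-0.185,"tz":-0.1,"jaw":0},
    {"tx":0.302,"ty":-0.185,"tz":-0.1,"jaw":0},
    {"tx":0.302,"ty":-0.185,"tz":-0.1,"jaw":0},
    {"tx":0.302,"ty":-0.185,"tz":-0.1,"jaw":0},
    {"tx":0.302,"ty":-0.185,"tz":-0.1,"jaw":0}
  ],
  "grip_force": 10
}}

```text
invalid input
```

Request:
{"method": "carry_out", "body": {
  "commands": [
    {"tx":0.0,"ty":0.0,"tz":-0.06,"rx":0,"ry":0,"rz":0,"jaw":0},
    {"tx":0.302,"ty":-0.185,"tz":-0.1,"rx":0,"ry":0,"rz":0,"jaw":0},
    {"tx":0.302,"ty":-0.185,"tz":-0.1,"rx":0,"ry":0,"rz":0,"jaw":0},
    {"tx":0.302,"ty":-0.185,"tz":-0.1,"rx":0,"ry":0,"rz":0,"jaw":0},
    {"tx":0.302,"ty":-0.185,"tz":-0.1,"rx":0,"ry":0,"rz":0,"jaw":0},
    {"tx":0.302,"ty":-0.185,"tz":-0.1,"rx":0,"ry":0,"rz":0,"jaw":0},
    {"tx":0.302,"ty":-0.185,"tz":-0.1,"rx":0,"ry":0,"rz":0,"jaw":0},
    {"tx":0.302,"ty":-0.185,"tz":-0.1,"rx":0,"ry":0,"rz":0,"jaw":0},
    {"tx":0.302,"ty":-0.185,"tz":-0.1,"rx":0,"ry":0,"rz":0,"jaw":0}
  ],
  "grip_force": 10
}}

```text
time: 1.23
position: [0.429, -0.351, 0.3221]
tool_rot: [3.104, 0.485, -0.002]
ft_force: [-0.3, 0.4, -0.1]
grip_width: 0.064
```

Request:
{"method": "carry_out", "body": {
  "commands": [
    {"tx":0.185,"ty":-0.393,"tz":0,"rx":0,"ry":0,"rz":0,"jaw":0},
    {"tx":0.185,"ty":-0.393,"tz":0,"rx":0,"ry":0,"rz":0,"jaw":0},
    {"tx":0.185,"ty":-0.393,"tz":0,"rx":0,"ry":0,"rz":0,"jaw":0},
    {"tx":0.185,"ty":-0.393,"tz":0,"rx":0,"ry":0,"rz":0,"jaw":0},
    {"tx":0.185,"ty":-0.393,"tz":0,"rx":0,"ry":0,"rz":0,"jaw":0},
    {"tx":0.185,"ty":-0.393,"tz":0,"rx":0,"ry":0,"rz":0,"jaw":0},
    {"tx":0.185,"ty":-0.393,"tz":0,"rx":0,"ry":0,"rz":0,"jaw":0},
    {"tx":0.185,"ty":-0.393,"tz":0,"rx":0,"ry":0,"rz":0,"jaw":0},
    {"tx":0.185,"ty":-0.393,"tz":0,"rx":0,"ry":0,"rz":0,"jaw":0},
    {"tx":0.185,"ty":-0.393,"tz":0,"rx":0,"ry":0,"rz":0,"jaw":0}
  ]
}}

```text
time: 2.48
position: [0.4859, 0.0777, 0.3222]
tool_rot: [3.104, 0.479, -0.001]
ft_force: [-1.2, -0.2, 0.1]
grip_width: 0.007
```

```bash
python3 - <<'E'
from h import *
from bench import ctrl,get_image
import cv2
from scipy.spatial.transform import Rotation as Ro
s=ctrl.get_state();c=camera_info("wrist");print(s["time"],np.round(s["position"],4),Ro.from_rotvec(s["tool_rot"]).as_matrix().round(4).tolist(),np.round(s["joint_positions"],2))
import pickle;pickle.dump(c,open("w1.pkl","wb"))
cv2.imwrite("pics/w1.png",get_image("wrist")[:,:,::-1])
K,R,t=map(np.array,(c["intrinsics"],c["R"],c["t"]))
for P in [(.485,.08,.123),(.483,-.003,.123),(.664,.187,.14)]:
    q=K@(R@P+t);print(q[:2]/q[2],q[2])
E
```

```text
2.475 [0.4859 0.0777 0.3222] [[0.9534, 0.3016, -0.0006], [0.3016, -0.9534, -0.0006], [-0.0008, 0.0003, -1.0]] [ 0.55 -0.03 -0.73  1.64 -0.02  1.52 -1.45]
[309.27941045 174.83235347] 0.36892356149671374
[382.82568382 199.51313821] 0.37646728661957984
[251.18715113 -58.11880219] 0.295419990923444
```

View pics/w1.png

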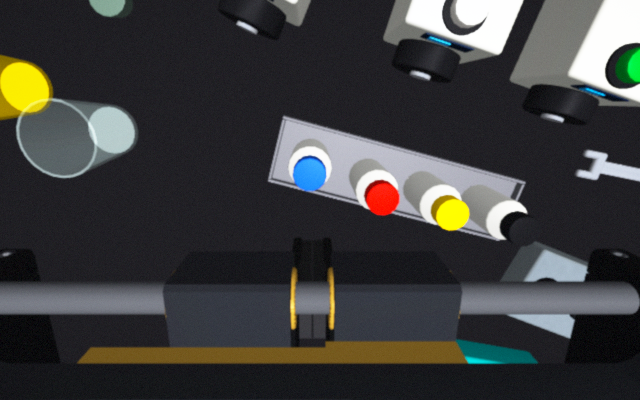

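The wrist view confirms blue at (310,173), against a predicted (309,175), so we agree to about 2 mm. I'll descend to 25 mm above the cap.

Request:
{"method": "carry_out", "body": {
  "commands": [
    {"tx":0.0,"ty":-0.001,"tz":0.05,"rx":0,"ry":0,"rz":0,"jaw":0},
    {"tx":0.0,"ty":-0.001,"tz":0.1,"rx":0,"ry":0,"rz":0,"jaw":0},
    {"tx":0.0,"ty":-0.001,"tz":0.13,"rx":0,"ry":0,"rz":0,"jaw":0},
    {"tx":0.0,"ty":-0.001,"tz":0.155,"rx":0,"ry":0,"rz":0,"jaw":0},
    {"tx":0.0,"ty":-0.001,"tz":0.174,"rx":0,"ry":0,"rz":0,"jaw":0},
    {"tx":0.0,"ty":-0.001,"tz":0.174,"rx":0,"ry":0,"rz":0,"jaw":0},
    {"tx":0.0,"ty":-0.001,"tz":0.174,"rx":0,"ry":0,"rz":0,"jaw":0}
  ]
}}

```text
time: 3.4
position: [0.486, 0.0807, 0.1493]
tool_rot: [3.104, 0.484, 0.002]
ft_force: [0.2, 0.5, 0.3]
grip_width: 0.006
```

```bash
python3 - <<'E'
from h import *
from bench import ctrl,get_image
import cv2
s=ctrl.get_state();print(s["time"],np.round(s["position"],4),np.round(s["ft_force"],2))
a=cv2.resize(get_image("scene")[110:250,250:410],None,fx=2.5,fy=2.5,interpolation=2)
w=cv2.resize(get_image("wrist")[:350,200:520],None,fx=1.0,fy=1.0)
cv2.imwrite("pics/p1.png",np.hstack([a,w])[:,:,::-1])
E
```

```text
3.4 [0.486  0.0807 0.1493] [0.2  0.5  0.31]
```

View pics/p1.png

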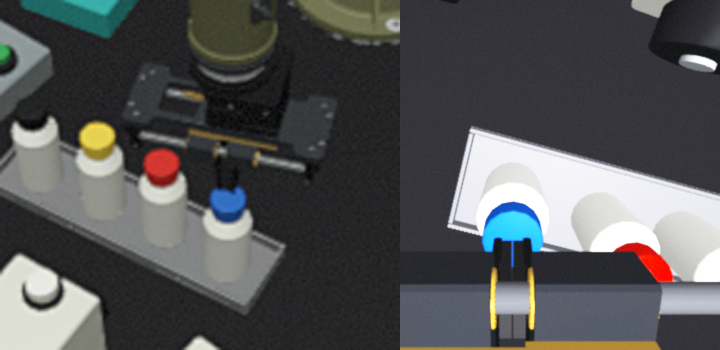

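Fingertips are centred over the blue cap with a visible gap. Holding.

Request:
{"method": "carry_out", "body": {
  "commands": [
    {"tx":0,"ty":0,"tz":0.001,"rx":0,"ry":0,"rz":0,"jaw":0},
    {"tx":0,"ty":0,"tz":0.001,"rx":0,"ry":0,"rz":0,"jaw":0},
    {"tx":0,"ty":0,"tz":0.001,"rx":0,"ry":0,"rz":0,"jaw":0},
    {"tx":0,"ty":0,"tz":0.001,"rx":0,"ry":0,"rz":0,"jaw":0},
    {"tx":0,"ty":0,"tz":0.001,"rx":0,"ry":0,"rz":0,"jaw":0},
    {"tx":0,"ty":0,"tz":0.001,"rx":0,"ry":0,"rz":0,"jaw":0},
    {"tx":0,"ty":0,"tz":0.001,"rx":0,"ry":0,"rz":0,"jaw":0},
    {"tx":0,"ty":0,"tz":0.001,"rx":0,"ry":0,"rz":0,"jaw":0},
    {"tx":0,"ty":0,"tz":0.001,"rx":0,"ry":0,"rz":0,"jaw":0},
    {"tx":0,"ty":0,"tz":0.001,"rx":0,"ry":0,"rz":0,"jaw":0},
    {"tx":0,"ty":0,"tz":0.001,"rx":0,"ry":0,"rz":0,"jaw":0},
    {"tx":0,"ty":0,"tz":0.001,"rx":0,"ry":0,"rz":0,"jaw":0}
  ]
}}

```text
time: 5.0
position: [0.4853, 0.0813, 0.1475]
tool_rot: [3.104, 0.486, -0.0]
ft_force: [0.1, 0.0, -0.5]
grip_width: 0.005
```

Request:
{"method": "carry_out", "body": {
  "commands": [
    {"tx":0,"ty":0,"tz":0,"rx":0,"ry":0,"rz":0,"jaw":0},
    {"tx":0,"ty":0,"tz":0,"rx":0,"ry":0,"rz":0,"jaw":0},
    {"tx":0,"ty":0,"tz":0,"rx":0,"ry":0,"rz":0,"jaw":0},
    {"tx":0,"ty":0,"tz":0,"rx":0,"ry":0,"rz":0,"jaw":0},
    {"tx":0,"ty":0,"tz":0,"rx":0,"ry":0,"rz":0,"jaw":0},
    {"tx":0,"ty":0,"tz":0,"rx":0,"ry":0,"rz":0,"jaw":0},
    {"tx":0,"ty":0,"tz":0,"rx":0,"ry":0,"rz":0,"jaw":0},
    {"tx":0,"ty":0,"tz":0,"rx":0,"ry":0,"rz":0,"jaw":0},
    {"tx":0,"ty":0,"tz":0,"rx":0,"ry":0,"rz":0,"jaw":0},
    {"tx":0,"ty":0,"tz":0,"rx":0,"ry":0,"rz":0,"jaw":0},
    {"tx":0,"ty":0,"tz":0,"rx":0,"ry":0,"rz":0,"jaw":0}
  ]
}}

```text
time: 6.38
position: [0.4854, 0.0813, 0.1475]
tool_rot: [3.104, 0.486, -0.0]
ft_force: [-0.0, 0.1, -0.5]
grip_width: 0.005
```

Request:
{"method": "carry_out", "body": {
  "commands": [
    {"tx":0,"ty":0,"tz":-0.06,"rx":0,"ry":0,"rz":0,"jaw":0},
    {"tx":0,"ty":0,"tz":-0.12,"rx":0,"ry":0,"rz":0,"jaw":0},
    {"tx":0,"ty":0,"tz":-0.15,"rx":0,"ry":0,"rz":0,"jaw":0},
    {"tx":0.203,"ty":-0.046,"tz":-0.15,"rx":0,"ry":0,"rz":0,"jaw":0},
    {"tx":0.203,"ty":-0.046,"tz":-0.15,"rx":0,"ry":0,"rz":0,"jaw":0},
    {"tx":0.203,"ty":-0.046,"tz":-0.15,"rx":0,"ry":0,"rz":0,"jaw":0},
    {"tx":0.203,"ty":-0.046,"tz":-0.15,"rx":0,"ry":0,"rz":0,"jaw":0},
    {"tx":0.203,"ty":-0.046,"tz":-0.15,"rx":0,"ry":0,"rz":0,"jaw":0},
    {"tx":0.203,"ty":-0.046,"tz":-0.15,"rx":0,"ry":0,"rz":0,"jaw":0},
    {"tx":0.203,"ty":-0.046,"tz":-0.15,"rx":0,"ry":0,"rz":0,"jaw":0}
  ]
}}

```text
time: 7.62
position: [0.6641, 0.1862, 0.2986]
tool_rot: [3.103, 0.485, 0.002]
ft_force: [0.7, 0.4, -0.2]
grip_width: 0.009
```

```bash
python3 - <<'E'
from h import *
from bench import ctrl,get_image
import cv2
s=ctrl.get_state();c=camera_info("wrist");print(s["time"],np.round(s["position"],4),np.round(s["joint_positions"],2))
cv2.imwrite("pics/w2.png",get_image("wrist")[:,:,::-1])
K,R,t=map(np.array,(c["intrinsics"],c["R"],c["t"]))
for P in [(.664,.187,.14),(.676,-.01,.14)]:
    q=K@(R@P+t);print(q[:2]/q[2],q[2])
E
```

```text
7.625 [0.6641 0.1862 0.2986] [ 0.21  0.5  -0.81  1.19  0.35  1.59 -1.79]
[310.58584221 183.95172433] 0.32989419765308575
[506.73540088 232.38231821] 0.343624872243531
```

View pics/w2.png

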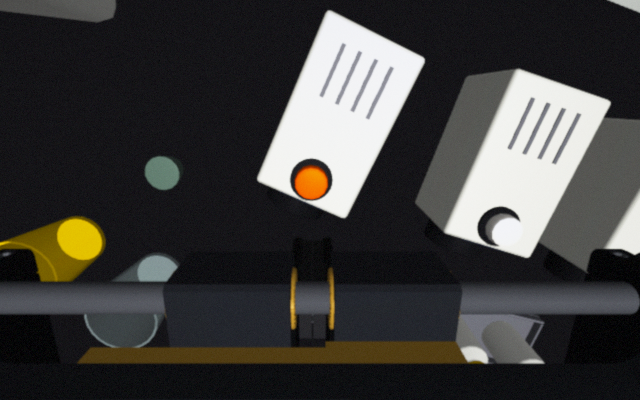

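The orange lamp is at (311,183), against a predicted (311,184). Descending to z = 0.165, 25 mm clear.

Request:
{"method": "carry_out", "body": {
  "commands": [
    {"tx":0,"ty":0,"tz":0.05,"rx":0,"ry":0,"rz":0,"jaw":0},
    {"tx":0,"ty":0,"tz":0.09,"rx":0,"ry":0,"rz":0,"jaw":0},
    {"tx":0,"ty":0,"tz":0.115,"rx":0,"ry":0,"rz":0,"jaw":0},
    {"tx":0,"ty":0,"tz":0.133,"rx":0,"ry":0,"rz":0,"jaw":0},
    {"tx":0,"ty":0,"tz":0.133,"rx":0,"ry":0,"rz":0,"jaw":0},
    {"tx":0,"ty":0,"tz":0.133,"rx":0,"ry":0,"rz":0,"jaw":0}
  ]
}}

```text
time: 8.43
position: [0.6652, 0.1874, 0.1661]
tool_rot: [-3.104, -0.486, -0.003]
ft_force: [0.2, 0.2, -0.2]
grip_width: 0.007
```

```bash
python3 - <<'E'
from h import *
from bench import ctrl,get_image
import cv2
s=ctrl.get_state();print(s["time"],np.round(s["position"],4),np.round(s["ft_force"],2))
a=cv2.resize(get_image("scene")[180:320,270:430],None,fx=2.5,fy=2.5,interpolation=2)
w=get_image("wrist")[:350,200:520]
cv2.imwrite("pics/p2.png",np.hstack([a,w])[:,:,::-1])
E
```

```text
8.425 [0.6652 0.1874 0.1661] [ 0.18  0.16 -0.22]
```

View pics/p2.png

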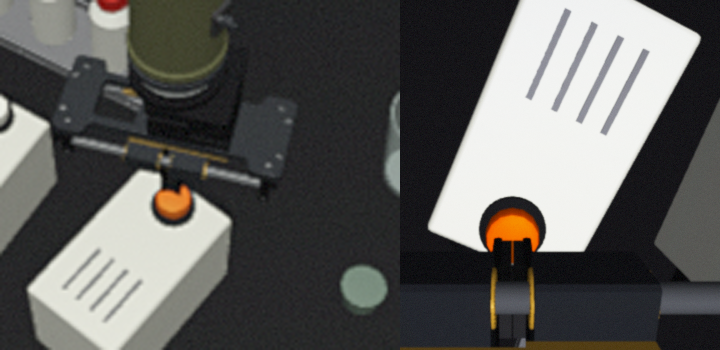

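Fingertips are over the orange lamp at (173,203) in the crop, about 26 mm clear. Holding.

Request:
{"method": "carry_out", "body": {
  "commands": [
    {"tx":0,"ty":0,"tz":0.001,"rx":0,"ry":0,"rz":0,"jaw":0},
    {"tx":0,"ty":0,"tz":0.001,"rx":0,"ry":0,"rz":0,"jaw":0},
    {"tx":0,"ty":0,"tz":0.001,"rx":0,"ry":0,"rz":0,"jaw":0},
    {"tx":0,"ty":0,"tz":0.001,"rx":0,"ry":0,"rz":0,"jaw":0},
    {"tx":0,"ty":0,"tz":0.001,"rx":0,"ry":0,"rz":0,"jaw":0},
    {"tx":0,"ty":0,"tz":0.001,"rx":0,"ry":0,"rz":0,"jaw":0},
    {"tx":0,"ty":0,"tz":0.001,"rx":0,"ry":0,"rz":0,"jaw":0},
    {"tx":0,"ty":0,"tz":0.001,"rx":0,"ry":0,"rz":0,"jaw":0},
    {"tx":0,"ty":0,"tz":0.001,"rx":0,"ry":0,"rz":0,"jaw":0},
    {"tx":0,"ty":0,"tz":0.001,"rx":0,"ry":0,"rz":0,"jaw":0},
    {"tx":0,"ty":0,"tz":0.001,"rx":0,"ry":0,"rz":0,"jaw":0},
    {"tx":0,"ty":0,"tz":0.001,"rx":0,"ry":0,"rz":0,"jaw":0}
  ]
}}

```text
time: 10.02
position: [0.6646, 0.1872, 0.1635]
tool_rot: [3.104, 0.486, -0.0]
ft_force: [0.4, -0.2, 0.4]
grip_width: 0.008
```

Request:
{"method": "carry_out", "body": {
  "commands": [
    {"tx":0,"ty":0,"tz":0,"rx":0,"ry":0,"rz":0,"jaw":0},
    {"tx":0,"ty":0,"tz":0,"rx":0,"ry":0,"rz":0,"jaw":0},
    {"tx":0,"ty":0,"tz":0,"rx":0,"ry":0,"rz":0,"jaw":0},
    {"tx":0,"ty":0,"tz":0,"rx":0,"ry":0,"rz":0,"jaw":0},
    {"tx":0,"ty":0,"tz":0,"rx":0,"ry":0,"rz":0,"jaw":0},
    {"tx":0,"ty":0,"tz":0,"rx":0,"ry":0,"rz":0,"jaw":0},
    {"tx":0,"ty":0,"tz":0,"rx":0,"ry":0,"rz":0,"jaw":0},
    {"tx":0,"ty":0,"tz":0,"rx":0,"ry":0,"rz":0,"jaw":0},
    {"tx":0,"ty":0,"tz":0,"rx":0,"ry":0,"rz":0,"jaw":0},
    {"tx":0,"ty":0,"tz":0,"rx":0,"ry":0,"rz":0,"jaw":0},
    {"tx":0,"ty":0,"tz":0,"rx":0,"ry":0,"rz":0,"jaw":0}
  ]
}}

```text
time: 11.4
position: [0.6646, 0.1872, 0.1635]
tool_rot: [3.104, 0.486, 0.0]
ft_force: [-0.1, -0.5, 0.1]
grip_width: 0.003
```

Request:
{"method": "carry_out", "body": {
  "commands": [
    {"tx":0,"ty":0,"tz":-0.06,"rx":0,"ry":0,"rz":0,"jaw":0},
    {"tx":0,"ty":0,"tz":-0.12,"rx":0,"ry":0,"rz":0,"jaw":0},
    {"tx":0,"ty":0,"tz":-0.165,"rx":0,"ry":0,"rz":0,"jaw":0},
    {"tx":0,"ty":0,"tz":-0.165,"rx":0,"ry":0,"rz":0,"jaw":0}
  ]
}}

```text
time: 11.9
position: [0.6658, 0.1886, 0.3336]
tool_rot: [-3.102, -0.486, -0.012]
ft_force: [0.2, 0.4, -0.5]
grip_width: 0.007
```

Request:
{"method": "carry_out", "body": {
  "commands": [
    {"tx":-0.387,"ty":0.375,"tz":0,"rx":0,"ry":0,"rz":0,"jaw":0},
    {"tx":-0.387,"ty":0.375,"tz":0,"rx":0,"ry":0,"rz":0,"jaw":0},
    {"tx":-0.387,"ty":0.375,"tz":0,"rx":0,"ry":0,"rz":0,"jaw":0},
    {"tx":-0.387,"ty":0.375,"tz":0,"rx":0,"ry":0,"rz":0,"jaw":0},
    {"tx":-0.387,"ty":0.375,"tz":0,"rx":0,"ry":0,"rz":0,"jaw":0},
    {"tx":-0.387,"ty":0.375,"tz":0,"rx":0,"ry":0,"rz":0,"jaw":0},
    {"tx":-0.387,"ty":0.375,"tz":0,"rx":0,"ry":0,"rz":0,"jaw":0},
    {"tx":-0.387,"ty":0.375,"tz":0,"rx":0,"ry":0,"rz":0,"jaw":0},
    {"tx":-0.387,"ty":0.375,"tz":0,"rx":0,"ry":0,"rz":0,"jaw":0},
    {"tx":-0.387,"ty":0.375,"tz":0,"rx":0,"ry":0,"rz":0,"jaw":0},
    {"tx":-0.387,"ty":0.375,"tz":0,"rx":0,"ry":0,"rz":0,"jaw":0},
    {"tx":-0.387,"ty":0.375,"tz":0,"rx":0,"ry":0,"rz":0,"jaw":0}
  ]
}}

```text
time: 13.4
position: [0.4116, -0.2866, 0.3283]
tool_rot: [-3.103, -0.491, 0.0]
ft_force: [0.3, -0.3, -0.4]
grip_width: 0.004
```

```bash
python3 - <<'E'
from h import *
from bench import ctrl,get_image
import cv2
s=ctrl.get_state();c=camera_info("wrist");print(s["time"],np.round(s["position"],4),np.round(s["joint_positions"],2))
cv2.imwrite("pics/w3.png",get_image("wrist")[:,:,::-1])
K,R,t=map(np.array,(c["intrinsics"],c["R"],c["t"]))
for P in [(.411,-.289,.06),(.406,-.353,.06)]:
    q=K@(R@P+t);print(q[:2]/q[2],q[2])
E
```

```text
13.4 [ 0.4116 -0.2866  0.3283] [ 1.1  -0.01 -0.53  1.62 -0.    1.53 -0.69]
[313.53506519 164.1746254 ] 0.43563267289727553
[360.75673804 183.45898667] 0.44245006646654184
```

View pics/w3.png

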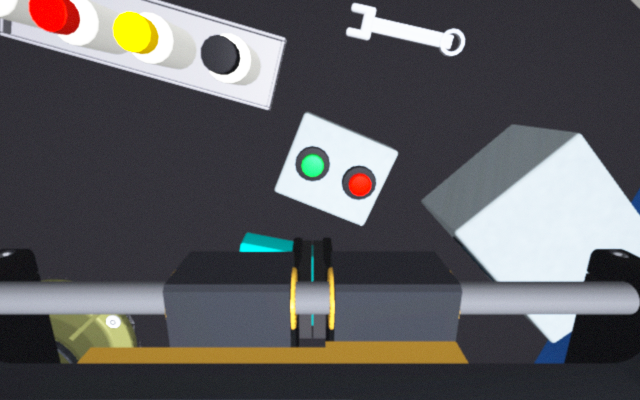

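The wrist view shows green at (313,165), against a predicted (314,164), and red at (359,184). Descending to just above green.

Request:
{"method": "carry_out", "body": {
  "commands": [
    {"tx":0,"ty":0,"tz":0.06,"rx":0,"ry":0,"rz":0,"jaw":0},
    {"tx":0,"ty":0,"tz":0.12,"rx":0,"ry":0,"rz":0,"jaw":0},
    {"tx":0,"ty":0,"tz":0.17,"rx":0,"ry":0,"rz":0,"jaw":0},
    {"tx":0,"ty":0,"tz":0.21,"rx":0,"ry":0,"rz":0,"jaw":0},
    {"tx":0,"ty":0,"tz":0.24,"rx":0,"ry":0,"rz":0,"jaw":0},
    {"tx":0,"ty":0,"tz":0.25,"rx":0,"ry":0,"rz":0,"jaw":0},
    {"tx":0,"ty":0,"tz":0.25,"rx":0,"ry":0,"rz":0,"jaw":0},
    {"tx":0,"ty":0,"tz":0.25,"rx":0,"ry":0,"rz":0,"jaw":0}
  ]
}}

```text
time: 14.45
position: [0.4119, -0.2887, 0.08]
tool_rot: [3.102, 0.486, 0.003]
ft_force: [0.3, -0.0, -0.1]
grip_width: 0.005
```

```bash
python3 - <<'E'
from h import *
from bench import ctrl,get_image
import cv2
s=ctrl.get_state();print(s["time"],np.round(s["position"],4),np.round(s["ft_force"],2))
a=cv2.resize(get_image("scene")[80:190,190:318],None,fx=3.2,fy=3.2,interpolation=2)[:350]
w=get_image("wrist")[:350,200:520]
cv2.imwrite("pics/p3.png",np.hstack([a,w])[:,:,::-1])
E
```

```text
14.45 [ 0.4119 -0.2887  0.08  ] [ 0.34 -0.   -0.1 ]
```

View pics/p3.png

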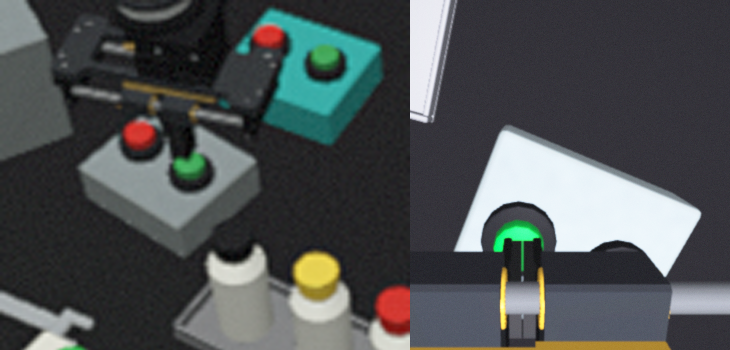

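Fingertips are over the green button of the grey console and clear of red. Descending slowly to make contact.

Request:
{"method": "carry_out", "body": {
  "commands": [
    {"tx":0,"ty":0,"tz":0.006,"rx":0,"ry":0,"rz":0,"jaw":0},
    {"tx":0,"ty":0,"tz":0.01,"rx":0,"ry":0,"rz":0,"jaw":0},
    {"tx":0,"ty":0,"tz":0.014,"rx":0,"ry":0,"rz":0,"jaw":0},
    {"tx":0,"ty":0,"tz":0.017,"rx":0,"ry":0,"rz":0,"jaw":0},
    {"tx":0,"ty":0,"tz":0.019,"rx":0,"ry":0,"rz":0,"jaw":0},
    {"tx":0,"ty":0,"tz":0.019,"rx":0,"ry":0,"rz":0,"jaw":0}
  ]
}}

```text
time: 15.3
position: [0.4107, -0.2883, 0.0612]
tool_rot: [3.103, 0.486, -0.002]
ft_force: [-4.7, 3.7, 16.6]
grip_width: 0.0
```

```bash
python3 - <<'E'
from h import *
from bench import ctrl,get_image
import cv2
s=ctrl.get_state();print(s["time"],np.round(s["position"],4),np.round(s["ft_force"],2))
a=cv2.resize(get_image("scene")[100:165,205:280],None,fx=5.4,fy=5.4,interpolation=2)[:350]
w=get_image("wrist")[:350,200:520]
cv2.imwrite("pics/p4.png",np.hstack([a,w])[:,:,::-1])
E
```

```text
15.3 [ 0.4107 -0.2883  0.0612] [-4.73  3.74 16.64]
```

View pics/p4.png

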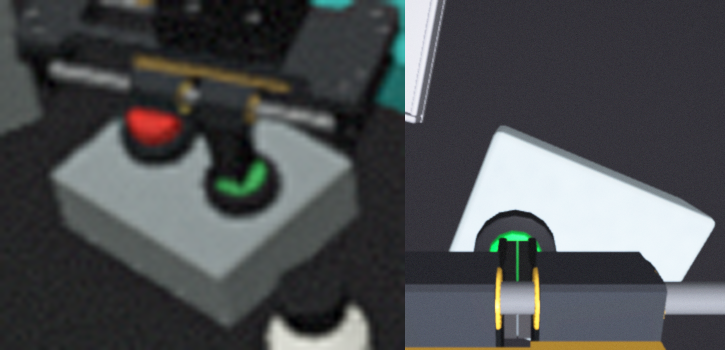

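The button sits down in its collar under 17 N. I'll push a little further to confirm the hard stop.

Request:
{"method": "carry_out", "body": {
  "commands": [
    {"tx":0,"ty":0,"tz":0.001,"rx":0,"ry":0,"rz":0,"jaw":0},
    {"tx":0,"ty":0,"tz":0.001,"rx":0,"ry":0,"rz":0,"jaw":0},
    {"tx":0,"ty":0,"tz":0.001,"rx":0,"ry":0,"rz":0,"jaw":0}
  ]
}}

```text
time: 15.78
position: [0.4108, -0.2883, 0.0611]
tool_rot: [3.103, 0.486, -0.002]
ft_force: [-7.5, 4.7, 22.0]
grip_width: 0.004
```

Hard stop: 5 N more moved it only 0.1 mm. I'll release in small steps, to verify the travel from the spring's force.

Request:
{"method": "carry_out", "body": {
  "commands": [
    {"tx":0,"ty":0,"tz":-0.0055,"rx":0,"ry":0,"rz":0,"jaw":0},
    {"tx":0,"ty":0,"tz":-0.0055,"rx":0,"ry":0,"rz":0,"jaw":0},
    {"tx":0,"ty":0,"tz":-0.0055,"rx":0,"ry":0,"rz":0,"jaw":0}
  ]
}}

```text
time: 16.15
position: [0.411, -0.2884, 0.064]
tool_rot: [3.103, 0.486, 0.001]
ft_force: [-1.0, -0.0, 3.4]
grip_width: 0.005
```

Request:
{"method": "carry_out", "body": {
  "commands": [
    {"tx":0,"ty":0,"tz":-0.002,"rx":0,"ry":0,"rz":0,"jaw":0},
    {"tx":0,"ty":0,"tz":-0.002,"rx":0,"ry":0,"rz":0,"jaw":0}
  ]
}}

```text
time: 16.4
position: [0.411, -0.2884, 0.0661]
tool_rot: [3.103, 0.486, 0.001]
ft_force: [-0.3, -1.6, 2.6]
grip_width: 0.004
```

Request:
{"method": "carry_out", "body": {
  "commands": [
    {"tx":0,"ty":0,"tz":-0.003,"rx":0,"ry":0,"rz":0,"jaw":0},
    {"tx":0,"ty":0,"tz":-0.003,"rx":0,"ry":0,"rz":0,"jaw":0}
  ]
}}

```text
time: 16.65
position: [0.4105, -0.2879, 0.0688]
tool_rot: [-3.103, -0.486, 0.001]
ft_force: [0.2, -0.6, -0.5]
grip_width: 0.007
```

The spring force fades as the tip rises (3.4 N at 64 mm, 2.6 N at 66 mm, none at 69 mm). That fits the full 6 mm of travel down to 61 mm. Moving clear.

Request:
{"method": "carry_out", "body": {
  "commands": [
    {"tx":0,"ty":0,"tz":-0.05,"rx":0,"ry":0,"rz":0,"jaw":0},
    {"tx":0,"ty":0,"tz":-0.11,"rx":0,"ry":0,"rz":0,"jaw":0},
    {"tx":0,"ty":0,"tz":-0.17,"rx":0,"ry":0,"rz":0,"jaw":0},
    {"tx":0,"ty":0,"tz":-0.2,"rx":0,"ry":0,"rz":0,"jaw":0},
    {"tx":0,"ty":0,"tz":-0.2,"rx":0,"ry":0,"rz":0,"jaw":0},
    {"tx":0,"ty":0,"tz":-0.2,"rx":0,"ry":0,"rz":0,"jaw":0},
    {"tx":0,"ty":0,"tz":-0.2,"rx":0,"ry":0,"rz":0,"jaw":0}
  ]
}}

```text
time: 17.52
position: [0.41, -0.2876, 0.2672]
tool_rot: [-3.101, -0.486, 0.003]
ft_force: [-0.1, -0.6, -0.3]
grip_width: 0.005
```

```bash
python3 - <<'E'
from h import *
from bench import ctrl,get_image
import cv2
s=ctrl.get_state();print(s["time"],np.round(s["position"],4),np.round(s["ft_force"],2),np.abs(s["qd"]).max())
cv2.imwrite("pics/end.png",get_image("scene")[:,:,::-1])
E
```

```text
17.525 [ 0.41   -0.2876  0.2672] [-0.13 -0.62 -0.28] 0.006259515708326885
```

View pics/end.png

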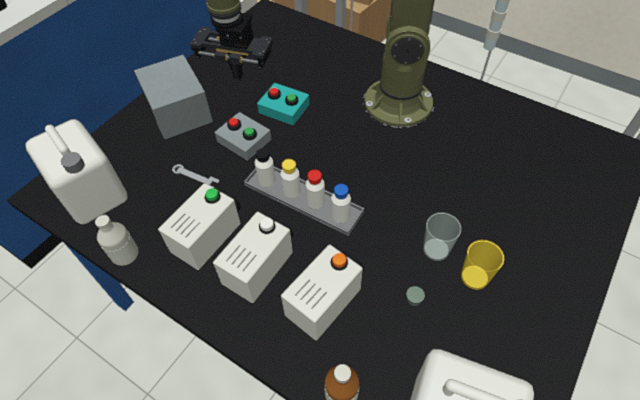

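The scene matches the first picture: bottles, beaker (442,237), spanner (195,174) and bung (415,295) are unmoved, and the arm is clear. Handing in.

```bash
python3 -c "
from bench import ctrl
print(ctrl.close_job())"
```

```text
the job is handed in; nothing more can be done
None
```

The job is done and handed in at 17.5 s of the 56 s allowed; the hand-in gave no verdict.

- **Blue cap:** I held the closed fingertips about 25 mm above it for about 2.9 s. The cap height of 123 mm was triangulated from the pictures.
- **Orange lamp:** I held about 24 mm above it for about 2.9 s.
- **Green button:** I pressed it on the grey console until it stopped. Pushing harder, to 22 N, moved it only 0.1 mm more. On the way up, the spring force faded out as expected for the full 6 mm of travel. The arm then moved up, about 20 cm clear.

In the last picture the bottles, beaker, spanner and bung are where they started. The wrist felt no contact apart from the button press, and the red button was not touched. Between points the arm crossed other bottles only at about 20 cm above their caps.

The only disagreements were small: the camera views differed by 2–5 mm on positions, and triangulated lamp heights read 4–6 mm below the given 140 mm, so I used the given value. The wrist view agreed with all three targets to about 2 mm.

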